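Set the bottle clamp to the round-headed rider

ROBOT

A 6-joint arm with a two-finger parallel gripper is mounted at the origin on the work surface. World frame = base frame: x ahead of the robot, y to its left, z up, the work surface at z = 0. Lengths are in m, angles in rad, forces in N, time in s.
With the tool pointing down it reaches from about 0.3 to 0.875 m from the base axis. Payload 6.4 kg.
Tool frame: the origin (TCP) lies midway between the tips of the shut fingers; the grasp point (between the pads) lies 19 mm behind it (ctrl.hold_point_z is the distance from the TCP to the grasp point, in m); z points along the fingers, y is the line along which they close (so a half turn about z gives the same grasp; the last joint's range is limited). The gripper opens to 85 mm and grips with 20 to 120 N. Pads are 22 mm wide; open, the fingers measure 114 mm over their backs; the gripper's body (76 mm by 85 mm) begins 54 mm behind the grasp point. The pads swing forward as they close: fully open they stand 13 mm farther back than shut.
Start: joints at [-1.463, 0.181, 1.607, -0, 1.354, -0.206], TCP at [0.178, -0.547, 0.231] pointing down, gripper open.
Joint ranges: [-2.99, 2.99], [-0.89, 2.07], [0.3, 2.58], [-1.14, 4.28], [0, 2.63], [-3.12, 3.12]. Speed limits (rad/s): [2.57, 2.57, 3.01, 3.14, 3.14, 3.14].

INTERFACE

Orientations are given as a unit quaternion [w, x, y, z].
In Python, from bench import ctrl gives the robot as it stands.
- The arm moves only by the tool carry_out, never from a script. Its argument "plan" is text: rows parted by semicolons, each of 6 numbers parted by spaces: the shift along the tool's x, y, z as a fraction of full scale, then the turn, a rotation vector about the tool's x, y, z as a fraction of full scale. A call has exactly 8 rows; each row shifts and turns the commanded pose from where the row before left it, along the tool's axes as they then stand; what a row does not reach is not made up. Full scale, the value 1, is 40 mm for a shift and 0.1 rad for a turn. A row lasts 1/12 s, in which the tool goes at most 41.7 mm and 7.16 degrees, less where a joint would pass 70% of its speed; a pose out of reach is approached as far as the arm can. A call with a number of a shift or a turn outside -1 to 1 is refused whole. A call with a gripper value outside its range is refused whole. "claw" is the gripper's target within -1 to 1 (shut at 1, half-way at 0, fully open at -1), set as the call begins (left out, the last holds). The fingers move at their own pace and stop on an object; the grip force is fixed at half the most. Time passes only in rows, so rows that do not move let the fingers close, or fill a call up. It gives the time, the measured TCP pose, the force, the opening and the grip force at its end, in the units of the state.
- ctrl.get_obs(): the state, without advancing time (a new reading comes with each control period).
- ctrl.camera(name): name is "side" or "top" or "wrist"; returns a dict with "pixels" (420x560x3 uint8, red, green, blue), "mtx" (3x3 intrinsics, pixels), "k1" (the pictures are not rectified: a ray, as slopes to the right and down, at radius r is drawn at 1 + k1 r^2 times it, then the intrinsics apply), "R" (3x3) and "t" (3): a world point X has camera coordinates R X + t. Camera axes: x right, y down, z forward; pixel columns grow to the right and rows downward; lengths in m; the calibration is good to about 2 mm. A picture is of the moment at which its call begins. There is no depth.
- ctrl.hand_in(): hands the job in; it is judged then, once.
The state is a dict: "time_s": time; "q": joint angles; "dq": joint speeds; "joint_efforts": joint torques, N m; "eef_pos": TCP position; "eef_rot": TCP orientation; "wrist_force": force on the tool from outside, world axes, zero at the start; "torque": the same for the moment, N m; "opening": opening from 0.0 (shut) to 1.0 (fully open); "grasp_force": force on a finger pad.
Only numpy, scipy, OpenCV 4.12 (cv2) and the standard library are available. Lean on these libraries where they do the work, as an engineer would, in place of code of your own. Each camera call takes 0.05 s, during which the arm holds its last target. There are 200 camera calls.

TASK

Set the bottle clamp on the counter for the next baby bottle: turn its handwheel until the pointer on the sliding jaw lines up with the tip of the round-headed rider on the scale (not the flat rider), then let go of the wheel. Leave the bottles, box, mug and other things on the counter where they are.

Things in the scene. Friction and masses are not known exactly. Their poses are not given: they have to be found in the camera images.
- clamp: fixed bottle clamp with bed 100 x 290 mm and jaws 64 mm high. Origin on the counter under the bed; z up; y runs along the bed from the gear housing with the handwheel (at y = -125 mm) to the fixed jaw (inner face at y = +76 mm). The sliding jaw moves along y between them. A white scale bar 26 mm wide, 120 mm long, top 30 mm above the counter, runs along y beside the bed at x = +70 mm.
- wheel_centre (a point): fixed point on the handwheel's vertical axis, 90 mm above the counter, level with the top of the wheel rim; axes as the clamp's. The wheel is a flat aluminium disc 110 mm in diameter, 12 mm thick, lying level on top of the gear housing. It turns about the vertical; it needs about 3 N at the knob, stays where it is left, and one full turn moves the jaw 12 mm: clockwise seen from above moves the jaw towards +y of the clamp (closing), anticlockwise towards -y (opening).
- knob_centre (a point): centre (half-way up) of the wheel's upright black crank knob, a cylinder 22 mm in diameter and 44 mm high that spins freely on its own pin. Its axis is 42 mm from the wheel's axis, its centre 114 mm and its top 136 mm above the counter. It can be gripped from above and led round in a level circle without turning the gripper.
- clamp_wheel (a joint): angle of the handwheel in rad, growing clockwise seen from above; 0 = jaw fully open, jaw travel = 12 mm per 2 pi, stops at 0 and about 39 rad.
- pointer_tip (a point): tip of the black pointer, 12 mm wide, that sticks out from the sliding jaw towards the scale bar (+x of the clamp), 37 mm above the counter; moves with the jaw. The jaw is driven by the wheel only.
- round_rider_tip (a point): tip of the dark steel rider with the round upright head (24 mm in diameter, 14 mm high, its top 50 mm above the counter) fixed on the scale bar; the tip points at the jaw's side (-x of the clamp), head centre 19 mm behind it. Axes as the clamp's; the pointer lines up when its tip has the same y in the clamp's frame as this tip. The two tips are then about 2 mm apart in x.
- flat_rider_tip (a point): tip of the other dark steel rider, a flat bar 10 mm wide and 6 mm high without a head, fixed on the same scale bar; not the one wanted. Which rider sits nearer the wheel varies.
- bottle_teat: empty baby bottle with white collar and teat, 58 mm in diameter, 152 mm tall, loose; origin under its centre
- bottle_open: empty baby bottle without collar, 58 mm in diameter, 118 mm tall, loose; origin under its centre
- storage_box: closed plastic food storage box with four snap clamps, 224 x 154 x 89 mm, loose; origin under its centre
- scoop: white measuring scoop, cup 40 mm in diameter and 26 mm high, handle 75 mm towards its -x, loose; origin under the cup
- teaspoon: stainless teaspoon about 130 mm long lying on the counter along its own x, bowl at +x, loose; origin near its middle
- collar: hard grey silicone bottle collar, ring 52 mm outside, 40 mm inside, 18 mm high, loose; origin under its centre
- mug: white mug 80 mm in diameter, 90 mm high, loose; origin under its centre

How it is judged:
By the outcome, as a careful person would: the job done as asked, in the order asked, and still so for the second after the job is handed in, with the robot touching nothing.
It also fails if it takes over 48 s, if anything falls off the work surface, if the arm or the gripper's body presses on something with over 40 N, if the wrist force passes 120 N, or if a joint passes its speed limit or range.

## Working session

There is one attempt and no reset: what is moved stays moved. The work goes in short steps, Python scripts to look and compute and a tool call to move; the robot and the scene stay as the last step left them, time stands still between calls to the robot, and variables do not carry over. Pictures are saved under pics/ and viewed, at most 10 in all, crops included, and the job is handed in when it is done.

Besides the shell and the picture viewer there is one more tool, called after ">>>" as name(argument=value, ...) on one line, values as JSON. carry_out: Moves the arm, as the interface text tells. Shift numbers are shares of 40 mm and turn numbers shares of 0.1 rad, none past 1 either way. Its arguments: {"type":"object","properties":{"plan":{"type":"string"},"claw":{"type":"number"}},"required":["plan"]}

```bash
ls; mkdir -p pics; cat > h.py <<'E'
import numpy as np,cv2
from bench import ctrl
def cam(n,save=None):
    c=ctrl.camera(n)
    if save: cv2.imwrite(f'pics/{save}.png',c['pixels'][:,:,::-1])
    return c
def ray(c,uv):
    K=np.array(c['mtx']);d=(np.array(uv,float)-K[:2,2])/[K[0,0],K[1,1]]
    s=d.copy()
    for _ in range(30): s=d/(1+c['k1']*(s@s))
    R=np.array(c['R']);t=np.array(c['t'])
    return -R.T@t, R.T@np.r_[s,1]
def onz(c,uv,z):
    o,d=ray(c,uv);return o+d*(z-o[2])/d[2]
def proj(c,X):
    p=np.array(c['R'])@X+np.array(c['t']);s=p[:2]/p[2];s=s*(1+c['k1']*(s@s));K=np.array(c['mtx'])
    return K[:2,:2]@s+K[:2,2]
E
python3 - <<'E'
from h import *
for n in['side','top']:
    c=cam(n,n+'0');print(n,ray(c,(280,210)),c['k1'],c['mtx'][0][0])
print(ctrl.get_obs(),ctrl.hold_point_z)
E
```

```text
pics
side (array([-0.20711299,  1.00299712,  1.08347452]), array([ 0.4757501 , -0.63451035, -0.60915339])) -0.03528887951603706 494.9298220343053
top (array([0.46796932, 0.01034123, 1.23183711]), array([ 0.09113235, -0.02200277, -0.99566074])) -0.08230053593467684 440.3112431052943
{'time_s': 0.1, 'q': array([-1.46327929e+00,  1.81500717e-01,  1.60790563e+00, -3.46778754e-05,
        1.35381374e+00, -2.06312309e-01]), 'dq': array([-0.00197007, -0.00092699, -0.00226983, -0.0008583 , -0.00115525,
       -0.00244924]), 'joint_efforts': array([ 5.85152065e-05, -4.45880878e+01, -3.52237916e+01, -2.21320047e-04,
        4.14946597e-03,  1.52863851e-05]), 'eef_pos': array([ 0.17744847, -0.54640401,  0.2304563 ]), 'eef_rot': array([-8.13562361e-04,  9.87713220e-01,  1.56275181e-01,  2.32707808e-05]), 'wrist_force': array([ 0.58092913, -0.22119253, -1.52959095]), 'torque': array([-0.01380821,  0.03132365, -0.04266312]), 'grasp_force': 0.0, 'opening': 0.997726713638564} 0.0187
```

View pics/top0.png

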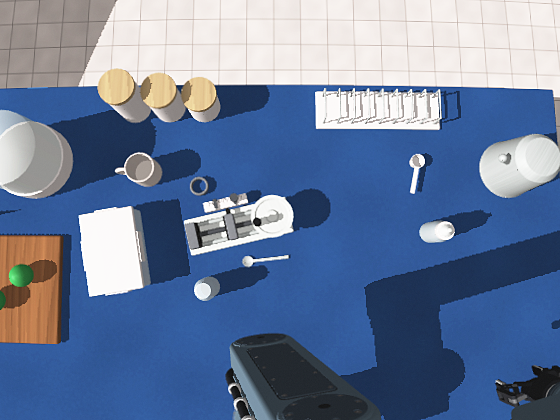

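View pics/side0.png

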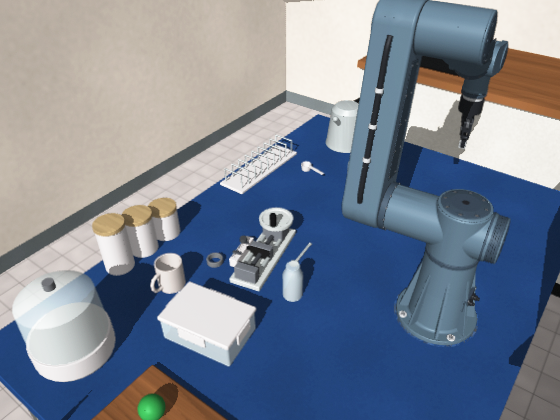

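The top view shows the clamp at about (240,222), the wheel at (273,215), its knob at (257,222), and the scale with two riders at (225,202). The side view has the clamp at (262,255). I'll enlarge both views.

```bash
python3 - <<'E'
import cv2,numpy as np
a=cv2.imread('pics/top0.png')[180:265,175:305];b=cv2.imread('pics/side0.png')[200:290,215:310]
a=cv2.resize(a,None,fx=6,fy=6,interpolation=cv2.INTER_CUBIC)
cv2.imwrite('pics/zt.png',a)
cv2.imwrite('pics/zs.png',cv2.resize(b,None,fx=6,fy=6,interpolation=cv2.INTER_CUBIC))
E
```

```text
(no output)
```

View pics/zt.png

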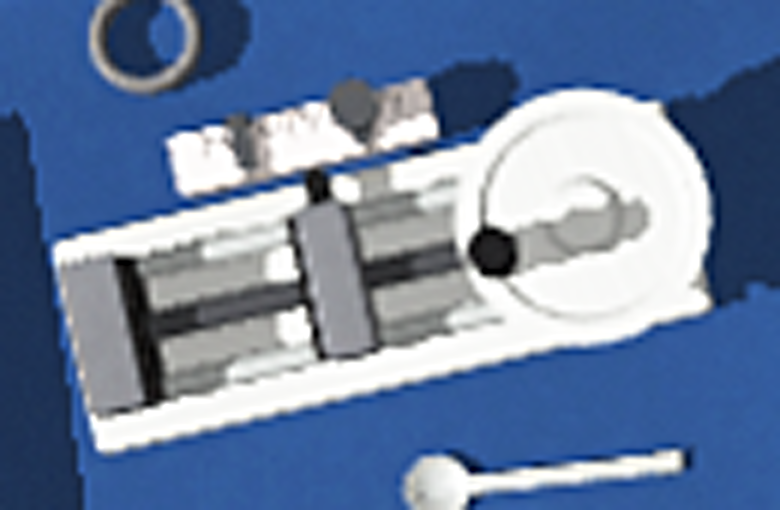

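View pics/zs.png

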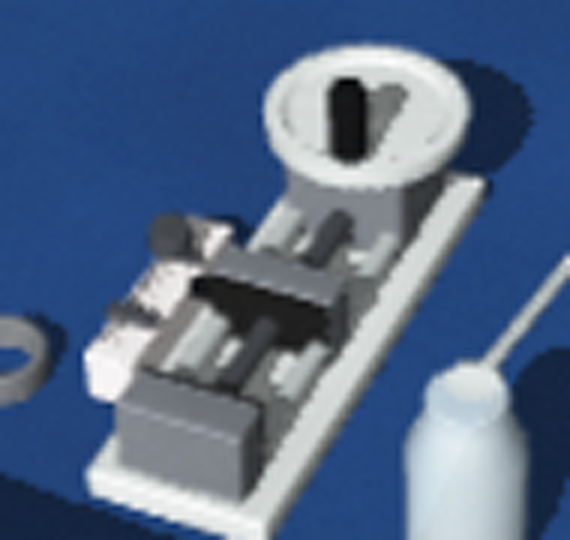

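Crop pixels divided by 6, plus (175,180), give image pixels. The round rider's head is at crop (353,105) with its tip at about (370,142). The flat rider is at (240,145) and the pointer tip at (318,172). The round rider is therefore nearer the wheel, so the jaw must open by turning anticlockwise. Next I'll measure.

```bash
python3 - <<'E'
from h import *
c=cam('top');s=cam('side');g=lambda u,v:(175+(u+.5)/6-.5,180+(v+.5)/6-.5)
gs=lambda u,v:(215+(u+.5)/6-.5,200+(v+.5)/6-.5)
P=[onz(c,g(*p),.03)[:2] for p in[(165,137),(178,197),(440,135),(428,78)]]
e=(P[0]+P[1]-P[2]-P[3])/2;print('bar',np.round(P,4),'len',np.linalg.norm(e),'w',np.linalg.norm(P[0]-P[1]),'yaw',np.degrees(np.arctan2(-e[0],e[1])))
ey=e/np.linalg.norm(e)
# wheel rim: left/right/top/bottom
W=np.array([onz(c,g(*p),.09)[:2] for p in[(460,205),(712,205),(587,88),(587,322)]]);print('wheel c',W.mean(0),np.linalg.norm(W[0]-W[1]),np.linalg.norm(W[2]-W[3]))
hsv=cv2.cvtColor(c['pixels'],cv2.COLOR_RGB2HSV);m=((hsv[...,2]<45)).astype(np.uint8);m[:,:248]=0;m[:,268:]=0;m[:212]=0;m[235:]=0
ys,xs=np.nonzero(m);print('knob px',xs.mean(),ys.mean(),len(xs))
print('knob', onz(c,g(495,250),.136), onz(c,g(495,250),.114))
# side: knob top ellipse centre
o,d=ray(s,gs(347,88));o2,d2=ray(c,g(495,250))
A=np.c_[d,-d2];t=np.linalg.lstsq(A,o2-o,rcond=None)[0];print('tri',o+d*t[0],o2+d2*t[1])
print('side knob', onz(s,gs(347,88),.136),'side wheel c',onz(s,gs(367,112),.09))
print('round head',onz(c,g(353,103),.05)[:2],'tip',onz(c,g(370,142),.04)[:2],'ptr',onz(c,g(317,172),.037)[:2],'dy',(onz(c,g(370,142),.04)-onz(c,g(317,172),.037))[:2]@ey)
E
```

```text
bar [[0.5993 0.1977]
 [0.5717 0.1914]
 [0.6    0.0718]
 [0.6263 0.0774]] len 0.12310894519848883 w 0.028287328546812877 yaw 12.96075550870681
wheel c [0.56282794 0.00508532] 0.10929603431729032 0.10183107116711403
knob px 256.6458333333333 221.625 48
knob [0.54022701 0.04336135 0.136     ] [0.54167765 0.04402426 0.114     ]
tri [0.54150807 0.04420095 0.13288319] [0.54043865 0.04345806 0.13279029]
side knob [0.53905348 0.04734467 0.136     ] side wheel c [0.55390166 0.01132267 0.09      ]
round head [0.61233793 0.1099794 ] tip [0.59572985 0.10299235] ptr [0.58239448 0.12722771] dy -0.02660884599490999
```

>>> carry_out(plan=".55 -.47 0 0 0 0;.55 -.47 0 0 0 0;.55 -.47 0 0 0 0;.55 -.47 0 0 0 0;.55 -.47 0 0 0 0;.55 -.47 0 0 0 0;.55 -.47 0 0 0 0;.55 -.47 0 0 0 0", claw=-0.2)

```text
time_s: 0.87
eef_pos: [0.2989, -0.3482, 0.2312]
eef_rot: [-0.0, 0.988, 0.156, 0.0]
wrist_force: [-0.4, -0.8, 0.5]
opening: 0.599
grasp_force: 0.0
```

>>> carry_out(plan=".55 -.47 0 0 0 0;.55 -.47 0 0 0 0;.55 -.47 0 0 0 0;.55 -.47 0 0 0 0;.55 -.47 0 0 0 0;.55 -.47 0 0 0 0;.55 -.47 0 0 0 0;.55 -.47 0 0 0 0")

```text
time_s: 1.53
eef_pos: [0.4199, -0.1508, 0.2313]
eef_rot: [0.0, 0.988, 0.156, 0.0]
wrist_force: [0.9, -0.3, -0.1]
opening: 0.603
grasp_force: 0.0
```

>>> carry_out(plan=".55 -.47 0 0 0 0;.55 -.47 0 0 0 0;.55 -.47 0 0 0 0;.55 -.47 0 0 0 0;.55 -.47 0 0 0 0;.55 -.47 0 0 0 0;0 0 0 0 0 0;0 0 0 0 0 0")

```text
time_s: 2.2
eef_pos: [0.5104, -0.0029, 0.231]
eef_rot: [-0.0, 0.987, 0.158, -0.0]
wrist_force: [-0.2, -0.6, -0.1]
opening: 0.599
grasp_force: 0.0
```

```bash
python3 - <<'E'
from h import *
c=cam('wrist','w1');o=ctrl.get_obs();print(o['time_s'],o['eef_pos'],o['eef_rot'],o['opening'],o['wrist_force'])
print(ray(c,(280,210)),proj(c,np.r_[.541,.044,.136]))
E
```

```text
2.25 [ 0.50996518 -0.00375033  0.23091979] [ 1.24360838e-06  9.87596550e-01  1.57012221e-01 -4.66184013e-04] 0.6007018256186298 [-0.00551565 -0.48087756 -0.96232263]
(array([0.58664396, 0.02331859, 0.3749199 ]), array([-0.3002129 , -0.10174387, -0.94843917])) [229.23606188 150.29482563]
```

View pics/w1.png

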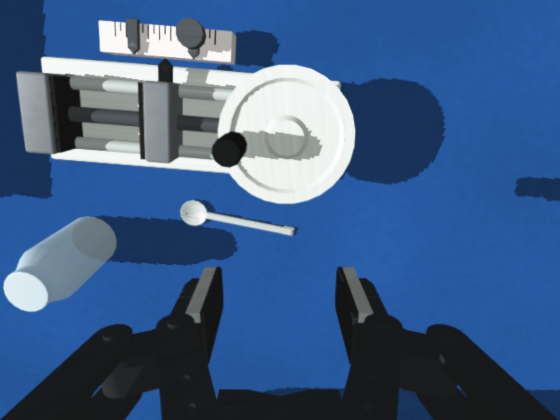

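The wrist view shows the wheel centred at about (287,134), the knob top at (231,146), the pointer tip at (165,60), the round rider's head at (190,34) with its tip near (195,56), and the flat rider at (133,35). I'll enlarge the scale and compute the points.

```bash
python3 - <<'E'
from h import *
a=cv2.imread('pics/w1.png');cv2.imwrite('pics/zw1.png',cv2.resize(a[10:90,90:250],None,fx=5,fy=5,interpolation=cv2.INTER_CUBIC))
c=cam('wrist')
im=c['pixels'].astype(int);gr=im.sum(2)
# wheel: bright contour
m=((im.min(2)>150)*255).astype(np.uint8);m[:, :205]=0;m[210:]=0
m=cv2.morphologyEx(m,cv2.MORPH_OPEN,np.ones((9,9)))
k=((gr<110)*255).astype(np.uint8);k[:120]=0;k[175:]=0;k[:,:205]=0;k[:,260:]=0
cs=max(cv2.findContours(k,0,2)[0],key=cv2.contourArea)
print('knob',cv2.minEnclosingCircle(cs),cv2.boundingRect(cs))
cs=max(cv2.findContours(m,0,2)[0],key=cv2.contourArea);(x,y),r=cv2.minEnclosingCircle(cs);print('wheel',x,y,r,cv2.boundingRect(cs))
print('W',onz(c,(286.5,134.5),.09),'r',onz(c,(218,134),.09)-onz(c,(355,134),.09))
print('K',onz(c,(231,145),.136),onz(c,(229,150),.114))
B=[onz(c,p,.03)[:2] for p in[(100,21),(99,51),(236,33),(234,64)]];print(np.round(B,4))
E
```

```text
knob ((228.10755920410156, 147.52325439453125), 17.572385787963867) (212, 131, 33, 34)
wheel 273.1747131347656 122.43051147460938 84.60236358642578 (205, 64, 149, 139)
W [0.55830161 0.00677552 0.09      ] r [-0.03414903  0.10446722  0.        ]
K [0.54450716 0.04287694 0.136     ] [0.53662744 0.04518251 0.114     ]
[[0.5967 0.1943]
 [0.5715 0.1909]
 [0.6237 0.075 ]
 [0.5981 0.0695]]
```

View pics/zw1.png

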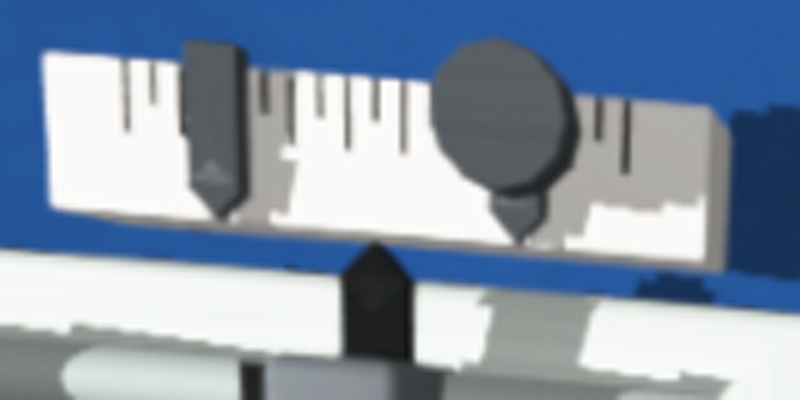

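Crop pixels divided by 5, plus (90,10), give image pixels. The round rider's tip is at crop (519,243), the pointer tip at (376,243) and the flat rider's tip at (222,220).

```bash
python3 - <<'E'
from h import *
c=cam('wrist');g=lambda u,v:(90+(u+.5)/5-.5,10+(v+.5)/5-.5)
B=np.array([onz(c,g(*p),.03)[:2] for p in[(43,53),(52,210),(712,106),(705,262)]])
e1=B[0]-B[2];e2=B[1]-B[3];e=e1+e2
for v in(e1,e2,e):print(np.linalg.norm(v),np.degrees(np.arctan2(-v[0],v[1])))
ey=e/np.linalg.norm(e);ex=np.r_[ey[1],-ey[0]]
T=onz(c,g(519,243),.034)[:2];P=onz(c,g(376,243),.037)[:2];H=onz(c,g(499,117),.05)[:2];W=np.r_[.5583,.0068]
for n,v in dict(T=T,P=P,H=H,bar=B.mean(0),K=np.r_[.541,.0445]).items():print(n,v,(v-W)@ex,(v-W)@ey-.125)
print('dy',(T-P)@ey,(H-P)@ey)
E
```

```text
0.12033950187012268 13.144324987807291
0.12016396009770186 13.159722110261814
0.2405034597967988 13.15201792990924
T [0.59148036 0.10462137] 0.05456786514364675 -0.03729421858045734
P [0.5836837  0.12849352] 0.052407474250940896 -0.01227422299840894
H [0.60956361 0.10882305] 0.07313282101185076 -0.03731732381830857
bar [0.59785973 0.13374657] 0.06740691844134569 -0.010384511885943137
K [0.541  0.0445] -0.008268130149044234 -0.08435251515974863
dy -0.02501999558204841 -0.025043100819899633
```

>>> carry_out(plan=".28 -.226 0 0 0 0;.28 -.226 0 0 0 0;.28 -.226 0 0 0 0;.28 -.226 .4 0 0 0;0 0 .8 0 0 0;0 0 .8 0 0 0;0 0 0 0 0 0;0 0 0 0 0 0")

```text
time_s: 3.02
eef_pos: [0.54, 0.0433, 0.1501]
eef_rot: [-0.001, 0.988, 0.156, -0.002]
wrist_force: [0.7, 0.6, -0.5]
opening: 0.6
grasp_force: 0.0
```

```bash
python3 - <<'E'
from h import *
c=cam('wrist','w2');o=ctrl.get_obs();print(o['time_s'],o['eef_pos'],o['eef_rot'],o['opening'],o['wrist_force'])
print(ray(c,(280,210)))
E
```

```text
3.0667 [0.54168946 0.04321482 0.15205603] [-8.94561755e-06  9.87824864e-01  1.55569966e-01 -1.52354217e-04] 0.5961757269521126 [-0.26840124  0.23858929  0.35388737]
(array([0.61695091, 0.06912551, 0.2937502 ]), array([-0.30416038, -0.09999591, -0.94736674]))
```

View pics/w2.png

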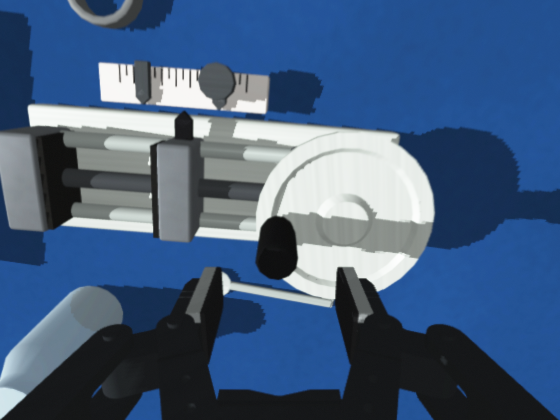

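The knob stands at x≈277 between the fingers, with its top centre at about (277,259). The wheel rim spans 257 to 434 and its hub is at (345,217). I'll check the knob and centre from these.

```bash
python3 - <<'E'
from h import *
c=cam('wrist')
im=c['pixels'].astype(int)
k=((im.sum(2)<110)*255).astype(np.uint8);k[:205]=0;k[290:]=0;k[:,:250]=0;k[:,305:]=0
cs=max(cv2.findContours(k,0,2)[0],key=cv2.contourArea);x,y,w,h=cv2.boundingRect(cs);print(x,y,w,h)
cx=x+w/2-.5;K=onz(c,(cx,y+h-w/2-.5),.136);print('K',K)
# rim points by blue->white along rays from hub
pts=[]
for a in np.radians(range(0,360,6)):
    for r in np.arange(105,70,-.5):
        u,v=345.5+r*np.cos(a),215+r*np.sin(a);p=im[int(round(v)),int(round(u))]
        if p.min()>165: pts.append(onz(c,(u,v),.09)[:2]);break
pts=np.array(pts)
from scipy.optimize import least_squares
f=least_squares(lambda q:np.hypot(*(pts-q).T)-.055,[.557,.007],loss='soft_l1',f_scale=.0007);print('W',f.x,len(pts),np.median(abs(f.fun)))
print(np.hypot(*(K[:2]-f.x)))
T=np.radians(18);ex=np.r_[np.cos(T),np.sin(T)];ey=np.r_[np.sin(T),-np.cos(T)];d=K[:2]-ctrl.get_obs()['eef_pos'][:2];print('to go',d@ex,d@ey)
E
```

```text
255 219 40 61
K [0.54138206 0.0466108  0.136     ]
W [0.55740893 0.00848034] 47 0.001836345960231002
0.04136173205127648
to go -0.00020608129465671924 -0.0036647931166677804
```

>>> carry_out(plan="0 -.07 0 0 0 0;0 0 .45 0 0 0;0 0 .45 0 0 0;0 0 .45 0 0 0;0 0 0 0 0 0;0 0 0 0 0 0;0 0 0 0 0 0;0 0 0 0 0 0")

```text
time_s: 3.78
eef_pos: [0.5422, 0.0466, 0.0993]
eef_rot: [0.0, 0.988, 0.156, 0.002]
wrist_force: [-0.1, 1.1, 0.5]
opening: 0.6
grasp_force: 0.0
```

>>> carry_out(plan="0 0 0 0 0 0;0 0 0 0 0 0;0 0 0 0 0 0;0 0 0 0 0 0;0 0 0 0 0 0;0 0 0 0 0 0;0 0 0 0 0 0;0 0 0 0 0 0", claw=1)

```text
time_s: 4.45
eef_pos: [0.5421, 0.0458, 0.0986]
eef_rot: [0.001, 0.988, 0.156, 0.001]
wrist_force: [0.1, -5.5, 5.4]
opening: 0.244
grasp_force: 58.8
```

```bash
cat > plan.py <<'E'
import sys
from h import *
# rows for leading the knob anticlockwise in steps of 'st' deg from the present pose
W=np.array(eval(sys.argv[1]));st=float(sys.argv[2]);n=int(sys.argv[3]);p=ctrl.get_obs()['eef_pos'][:2]
r=p-W;print('t',ctrl.get_obs()['time_s'],'p',p,'ang',np.degrees(np.arctan2(*r[::-1])),'r',np.hypot(*r),ctrl.get_obs()['wrist_force'],ctrl.get_obs()['opening'])
q=ctrl.get_obs()['eef_rot'];f=2*np.arctan2(q[2],q[1]);ex=np.r_[np.cos(f),np.sin(f)];ey=np.r_[np.sin(f),-np.cos(f)]
a=np.arctan2(r[1],r[0]);last=p
for i in range(1,n+1):
    b=a+np.radians(st)*i;t=W+.042*np.r_[np.cos(b),np.sin(b)];d=(t-last)/.04;last=t
    print(f'{d@ex:.3f} {d@ey:.3f} 0 0 0 0',end=';\n' if i%8==0 else ';')
E
python3 plan.py '(.5567,.0073)' 15 8
```

```text
t 4.45 p [0.54205442 0.04581032] ang 110.8219470336329 r 0.0412011884838423 [ 0.09851282 -5.50808543  5.43082019] 0.24367597026373275
-0.271 0.029 0 0 0 0;-0.248 0.117 0 0 0 0;-0.209 0.177 0 0 0 0;-0.156 0.225 0 0 0 0;-0.092 0.258 0 0 0 0;-0.022 0.273 0 0 0 0;0.049 0.270 0 0 0 0;0.117 0.248 0 0 0 0;
```

>>> carry_out(plan="-.27 .03 0 0 0 0;-.25 .115 0 0 0 0;-.21 .175 0 0 0 0;-.155 .225 0 0 0 0;-.09 .26 0 0 0 0;-.02 .27 0 0 0 0;.05 .27 0 0 0 0;.115 .25 0 0 0 0")

```text
time_s: 5.12
eef_pos: [0.5303, -0.0236, 0.0986]
eef_rot: [-0.001, 0.988, 0.156, 0.002]
wrist_force: [2.0, 7.7, 6.8]
opening: 0.238
grasp_force: 60.6
```

```bash
python3 plan.py '(.5567,.0073)' 15 24
```

```text
t 5.1167 p [ 0.53028218 -0.02355078] ang -130.5737682576142 r 0.04061615497649844 [1.99308919 7.70819671 6.81517393] 0.23816160638409525
0.143 0.231 0 0 0 0;0.222 0.161 0 0 0 0;0.256 0.098 0 0 0 0;0.273 0.029 0 0 0 0;0.271 -0.043 0 0 0 0;0.250 -0.111 0 0 0 0;0.213 -0.172 0 0 0 0;0.161 -0.222 0 0 0 0;
0.098 -0.256 0 0 0 0;0.029 -0.273 0 0 0 0;-0.043 -0.271 0 0 0 0;-0.111 -0.250 0 0 0 0;-0.172 -0.213 0 0 0 0;-0.222 -0.161 0 0 0 0;-0.256 -0.098 0 0 0 0;-0.273 -0.029 0 0 0 0;
-0.271 0.043 0 0 0 0;-0.250 0.111 0 0 0 0;-0.213 0.172 0 0 0 0;-0.161 0.222 0 0 0 0;-0.098 0.256 0 0 0 0;-0.029 0.273 0 0 0 0;0.043 0.271 0 0 0 0;0.111 0.250 0 0 0 0;
```

>>> carry_out(plan=".17 .21 0 0 0 0;.22 .16 0 0 0 0;.255 .1 0 0 0 0;.27 .03 0 0 0 0;.27 -.04 0 0 0 0;.25 -.11 0 0 0 0;.215 -.17 0 0 0 0;.16 -.22 0 0 0 0")

```text
time_s: 5.78
eef_pos: [0.6001, -0.0016, 0.0986]
eef_rot: [0.001, 0.988, 0.156, 0.002]
wrist_force: [3.4, -4.6, 4.0]
opening: 0.24
grasp_force: 60.4
```

>>> carry_out(plan=".1 -.255 0 0 0 0;.03 -.27 0 0 0 0;-.04 -.27 0 0 0 0;-.11 -.25 0 0 0 0;-.17 -.215 0 0 0 0;-.22 -.16 0 0 0 0;-.255 -.1 0 0 0 0;-.27 -.03 0 0 0 0")

```text
time_s: 6.45
eef_pos: [0.5436, 0.0465, 0.0986]
eef_rot: [0.001, 0.988, 0.157, 0.002]
wrist_force: [6.4, -9.2, 2.8]
opening: 0.241
grasp_force: 60.4
```

```bash
python3 plan.py '(.5567,.0073)' 15 16
```

```text
t 6.45 p [0.54355201 0.04653602] ang 108.52599888122725 r 0.04138037334165307 [ 6.37694758 -9.17416328  2.78335529] 0.24129936413593356
-0.272 0.023 0 0 0 0;-0.252 0.107 0 0 0 0;-0.216 0.169 0 0 0 0;-0.165 0.219 0 0 0 0;-0.103 0.254 0 0 0 0;-0.033 0.272 0 0 0 0;0.038 0.271 0 0 0 0;0.107 0.252 0 0 0 0;
0.169 0.216 0 0 0 0;0.219 0.165 0 0 0 0;0.254 0.103 0 0 0 0;0.272 0.033 0 0 0 0;0.271 -0.038 0 0 0 0;0.252 -0.107 0 0 0 0;0.216 -0.169 0 0 0 0;0.165 -0.219 0 0 0 0;
```

>>> carry_out(plan="-.27 .03 0 0 0 0;-.25 .11 0 0 0 0;-.215 .17 0 0 0 0;-.16 .22 0 0 0 0;-.1 .255 0 0 0 0;-.03 .27 0 0 0 0;.04 .27 0 0 0 0;.11 .25 0 0 0 0")

```text
time_s: 7.12
eef_pos: [0.5295, -0.0228, 0.0985]
eef_rot: [-0.001, 0.988, 0.156, 0.002]
wrist_force: [3.5, 6.8, 7.8]
opening: 0.242
grasp_force: 60.9
```

>>> carry_out(plan=".17 .215 0 0 0 0;.22 .16 0 0 0 0;.255 .1 0 0 0 0;.27 .03 0 0 0 0;.27 -.04 0 0 0 0;.25 -.11 0 0 0 0;.215 -.17 0 0 0 0;.16 -.22 0 0 0 0")

```text
time_s: 7.78
eef_pos: [0.6, -0.0017, 0.0987]
eef_rot: [0.002, 0.988, 0.156, 0.003]
wrist_force: [6.2, -4.5, 2.5]
opening: 0.236
grasp_force: 60.5
```

>>> carry_out(plan=".1 -.255 0 0 0 0;.03 -.27 0 0 0 0;-.04 -.27 0 0 0 0;-.11 -.25 0 0 0 0;-.17 -.215 0 0 0 0;-.22 -.16 0 0 0 0;-.255 -.1 0 0 0 0;-.27 -.03 0 0 0 0")

```text
time_s: 8.45
eef_pos: [0.5435, 0.0466, 0.0986]
eef_rot: [0.002, 0.988, 0.157, 0.002]
wrist_force: [7.2, -10.9, 2.8]
opening: 0.246
grasp_force: 60.6
```

```bash
python3 plan.py '(.5567,.0073)' 8 8; python3 - <<'E'
from h import *
c=cam('wrist')
T=proj(c,np.r_[.59148,.10462,.034]);print('T',T)
x,y=map(int,T)
a=c['pixels'][:,:,::-1];y0=max(0,y-50);x0=max(0,x-80);print(x0,y0)
cv2.imwrite('pics/w3.png',cv2.resize(a[y0:y0+100,x0:x0+160],None,fx=5,fy=5,interpolation=cv2.INTER_CUBIC))
E
```

```text
t 8.45 p [0.5434934 0.04659  ] ang 108.57910884182901 r 0.04145019400169508 [  7.15065398 -10.88112484   2.84052793] 0.24636001265776927
-0.146 -0.002 0 0 0 0;-0.143 0.032 0 0 0 0;-0.137 0.051 0 0 0 0;-0.129 0.070 0 0 0 0;-0.118 0.087 0 0 0 0;-0.104 0.103 0 0 0 0;-0.089 0.116 0 0 0 0;-0.072 0.128 0 0 0 0;
T [211.16494699 124.75534475]
131 74
```

View pics/w3.png

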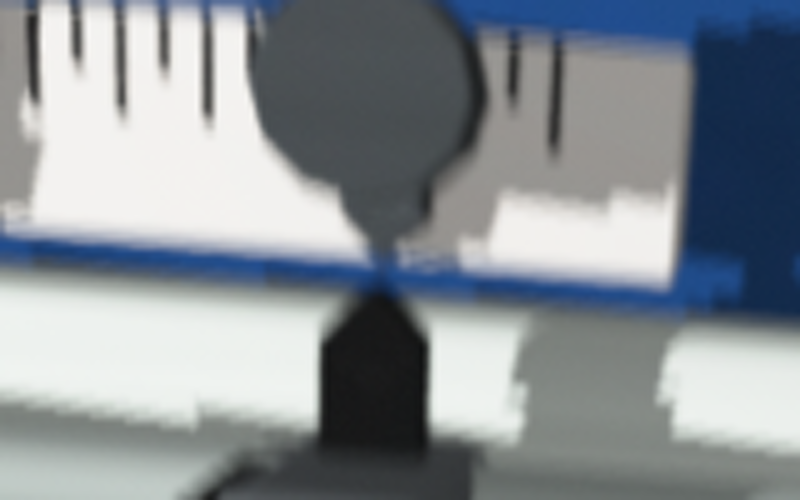

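The rider tip is at crop (384,258) and the pointer tip at (379,288), so they are nearly in line. I'll compute what is left.

```bash
python3 - <<'E'
from h import *
c=cam('wrist','w4');g=lambda u,v:(131+(u+.5)/5-.5,74+(v+.5)/5-.5)
a=np.radians(13.15);ex=np.r_[np.cos(a),np.sin(a)];ey=np.r_[-np.sin(a),np.cos(a)]
f=lambda u,v,z:(np.round(1e3*onz(c,g(u,v),z)[:2]@np.c_[ex,ey],2))
print('ridertip',f(384,258,.033),f(384,258,.036),'neck mid',f(389,200,.036))
print('ptr tip',f(379,288,.037),'ptr body mid',f(374,380,.037),'w',f(320,380,.037)-f(428,380,.037))
# dark-pixel row profile, raw pixels
G=c['pixels'].astype(int).sum(2)
for v in range(112,160,2):
    xs=[u for u in range(185,232) if G[v,u]<(330 if v<131 else 200)]
    print(v,xs[0] if xs else '',xs[-1] if xs else '',len(xs),end=' | ')
h=((c['pixels'].max(2)<110)&(c['pixels'].min(2)>50)).astype(np.uint8);h[112:]=0
h[:,:178]=0;h[:,230:]=0
cs=max(cv2.findContours(h,0,2)[0],key=cv2.contourArea);print('\nhead',cv2.boundingRect(cs),cv2.minEnclosingCircle(cs))
(x,y),r=cv2.minEnclosingCircle(cs);print(onz(c,(x,y),.05)[:2]@np.c_[ex,ey])
E
```

```text
ridertip [597.56 -30.76] [597.85 -31.32] neck mid [604.4  -31.73]
ptr tip [594.51 -31.02] ptr body mid [583.83 -30.68] w [-1.04 12.65]
112 200 216 17 | 114 202 214 13 | 116 204 212 9 | 118 205 208 4 | 120 185 208 24 | 122 185 229 45 | 124 185 231 47 | 126 185 231 47 | 128 199 231 33 | 130 199 231 17 | 132 198 212 15 | 134 196 214 19 | 136 195 215 21 | 138 195 215 21 | 140 195 215 21 | 142 195 215 21 | 144 195 215 21 | 146 195 215 21 | 148 195 214 20 | 150 194 214 21 | 152 194 214 21 | 154 194 215 22 | 156 192 216 25 | 158 190 224 35 | 
head (180, 61, 45, 51) ((201.7489776611328, 87.35986328125), 26.626094818115234)
[ 0.61837286 -0.03050719]
```

>>> carry_out(plan="-.145 .02 0 0 0 0;-.14 .04 0 0 0 0;0 0 0 0 0 0;0 0 0 0 0 0;0 0 0 0 0 0;0 0 0 0 0 0;0 0 0 0 0 0;0 0 0 0 0 0")

```text
time_s: 9.22
eef_pos: [0.5331, 0.0405, 0.0986]
eef_rot: [0.001, 0.988, 0.156, 0.001]
wrist_force: [1.7, -5.5, 7.4]
opening: 0.238
grasp_force: 60.7
```

```bash
python3 plan.py '(.5567,.0073)' 8 1
```

```text
t 9.2167 p [0.53314403 0.04047977] ang 125.372832739394 r 0.04069128867784288 [ 1.73184598 -5.53159013  7.36848982] 0.2383857275382052
-0.146 0.022 0 0 0 0;
```

>>> carry_out(plan="0 0 0 0 0 0;0 0 0 0 0 0;0 0 0 0 0 0;0 0 0 0 0 0;0 0 -.5 0 0 0;0 0 -.8 0 0 0;0 0 -.8 0 0 0;0 0 -.2 0 0 0", claw=-0.2)

```text
time_s: 9.88
eef_pos: [0.5346, 0.0417, 0.1942]
eef_rot: [0.001, 0.988, 0.156, 0.003]
wrist_force: [0.8, -0.1, 1.2]
opening: 0.601
grasp_force: 0.0
```

```bash
python3 - <<'E'
from h import *
c=cam('wrist');o=ctrl.get_obs();p=o['eef_pos'];q=o['eef_rot'];print(o['time_s'],p,q)
f=2*np.arctan2(q[2],q[1]);tx=np.r_[np.cos(f),np.sin(f)];ty=np.r_[np.sin(f),-np.cos(f)]
C,_=ray(c,(280,210));print('cam',C,'yaw',np.degrees(f))
a=np.radians(13.15);ex=np.r_[np.cos(a),np.sin(a)];ey=np.r_[-np.sin(a),np.cos(a)]
print('cam y',C[:2]@ey,'x',C[:2]@ex)
d=ey*(-.031-C[:2]@ey);print('shift',d@tx/.04,d@ty/.04)
E
```

```text
9.9333 [0.53480927 0.0416552  0.19392087] [9.74955495e-04 9.87678157e-01 1.56455952e-01 3.52732958e-03]
cam [0.60995988 0.06782313 0.33865906] yaw 18.00261451219182
cam y -0.07272193461984458 x 0.609395230496283
shift 0.08823446917953313 -1.0393096608868417
```

>>> carry_out(plan=".02 -.26 0 0 0 0;.02 -.26 0 0 0 0;.02 -.26 0 0 0 0;.02 -.26 0 0 0 0;0 0 .4 0 0 0;0 0 .4 0 0 0;0 0 0 0 0 0;0 0 0 0 0 0")

```text
time_s: 10.6
eef_pos: [0.521, 0.0832, 0.1558]
eef_rot: [-0.0, 0.988, 0.157, -0.002]
wrist_force: [-0.9, -0.4, 0.4]
opening: 0.601
grasp_force: 0.0
```

```bash
python3 - <<'E'
from h import *
c=cam('wrist','w5')
a=np.radians(13.15);ey=np.r_[-np.sin(a),np.cos(a)]
print('cam y',ray(c,(280,210))[0][:2]@ey,ctrl.get_obs()['time_s'])
x,y=map(int,proj(c,np.r_[.594,.107,.036]));x0=max(0,x-70);y0=max(0,y-55);print(x0,y0)
cv2.imwrite('pics/w5z.png',cv2.resize(c['pixels'][y0:y0+100,x0:x0+130,::-1],None,fx=6,fy=6,interpolation=cv2.INTER_CUBIC))
E
```

```text
cam y -0.029688257422009996 10.65
210 43
```

View pics/w5z.png

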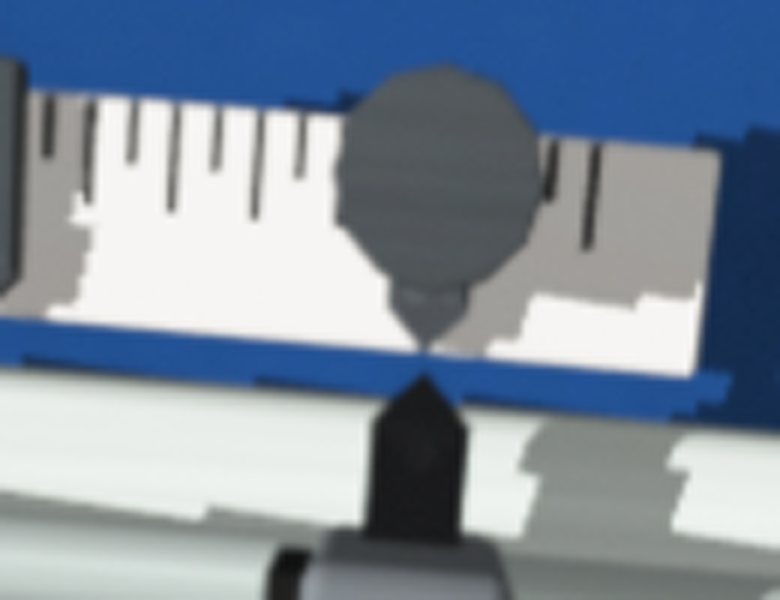

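The rider tip is at crop (427,348) and the pointer tip at (425,375). After correcting for the scale's 4.9° slope, they agree to within about 0.1–0.2 mm in an almost parallax-free view. The wheel is released and the gripper is clear.

```bash
python3 -c "
from bench import ctrl
print(ctrl.hand_in())"
```

```text
the job is handed in; nothing more can be done
None
```

The clamp's pointer is lined up with the round-headed rider's tip (within about 0.2 mm in the last close view), the wheel is released with the gripper clear, and the job is handed in at about 10.7 s; the other items were not touched.

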